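Clear down the waxing station: pot off the burner, scraper home in its slot

ROBOT

A 6-joint arm with a two-finger parallel gripper is mounted at the origin on a cart in front of the work surface, level with it; the furniture and walls round the work are solid. World frame = base frame: x ahead of the robot, y to its left, z up, the work surface at z = 0. Lengths are in mm, angles in degrees, forces in N, time in s.
With the tool pointing down it reaches from about 275 to 825 mm from the base axis. Payload 5.2 kg.
Tool frame: the origin (TCP) lies at the very end of the fingers, on their centre line; the grasp point (between the pads) lies 19 mm behind it; z points along the fingers, y is the line along which they close (so a half turn about z gives the same grasp; the last joint's range is limited). The gripper opens to 93 mm and grips with 3 to 60 N. Pads are 15 mm wide; open, the fingers measure 128 mm over their backs; the gripper's body (75 mm by 188 mm) begins 65 mm behind the grasp point.
Start: joints at [-85.015, 14.817, 87.949, -0, 77.235, -11.62], TCP at [157.189, -527.064, 218.653] pointing down, gripper open.
Joint ranges: [-179.93, 179.93], [-52.35, 119.4], [10.71, 147.94], [-69.91, 249.91], [12.55, 155.21], [-178.61, 178.61]. Speed limits (degrees/s): [147.25, 147.25, 180, 180, 180, 180].

INTERFACE

Orientations are given as [roll, pitch, yaw] about the fixed x, y, z axes, in that order (R = Rz(yaw) Ry(pitch) Rx(roll)).
In Python, from workcell import robot, optics, telemetry gives the robot as it stands (robot), with the cameras (optics) and the readings (telemetry).
- The arm moves only by the shell command python3 shift.py FILE [OPENING], which reads ROWS from the file FILE. ROWS is a JSON list of rows, 1 to 8 of them, each an object with the fields xyz (a list: dx, dy, dz in mm), rz (a turn about the tool's z in degrees); a field left out counts as zero; each row is the pose to reach, as a shift and turn from the pose commanded when the command began, along the tool's axes at that moment; what a row does not reach only later rows make up. A row lasts 1/10 s, in which the tool goes at most 50 mm and 8.59 degrees, less where a joint would pass 70% of its speed; a pose out of reach is approached as far as the arm can. OPENING is the finger opening in mm, set as the command begins (- or left out keeps the last). The fingers move at their own pace and stop on an object; the grip force is fixed at half the most. Time passes only in rows, so rows that do not move let the fingers close. It prints the time, the measured TCP pose, the force, the opening and the grip force at its end. Input that does not fit is refused with a message, and nothing moves.
- telemetry.get_state(): the state, without advancing time (a new reading comes with each control period).
- optics.read_camera(name): name is "side" or "top" or "wrist"; returns a dict with "frame" (400x640x3 uint8, blue, green, red), "K" (3x3 intrinsics, pixels), "rvec" (rotation vector, rad) and "tvec" (3), from world to camera coordinates, as OpenCV has them. Camera axes: x right, y down, z forward; pixel columns grow to the right and rows downward; lengths in mm; the calibration is good to about 2 mm. A picture is of the moment at which its call begins. There is no depth.
- robot.hand_in(): hands the job in; it is judged then, once.
The state is a dict: "clock": time; "joints": joint angles; "qd": joint speeds; "joint_torque": joint torques, N m; "eef_pos": TCP position; "ee_rot": TCP orientation; "contact_force": force on the tool from outside, world axes, zero at the start; "torque": the same for the moment, N m; "width": finger opening in mm; "grasp_force": force on a finger pad.
Only numpy, scipy, OpenCV 4.12 (cv2) and the standard library are available. Lean on these libraries where they do the work, as an engineer would, in place of code of your own. Each camera call takes 0.05 s, during which the arm holds its last target. There are 200 camera calls.

TASK

Waxing is finished, so clear down the station. First lift the lidded wax pot off the burner ring by its bail and set it down gently on the cork trivet, upright and with its whole foot on the cork; then, with the pot out of the way, take the long scraper off its drip rest and slide it blade-down into the empty long slot of the tool block until its wooden back sits fully home on the block. Do not tip the pot, and leave the other things where they are.

Things in the scene. Friction and masses are not known exactly. Their poses are not given: they have to be found in the camera images.
- station: Waxing station, fixed, dark wood: base 190 x 240 x 16 mm (x -105..85, y -120..120; origin on the table, z up). On it a burner ring and, behind it (+x), an upright tool block x 21..71, y -108..113 mm, top 80 mm above the table, with two slots in line along y at x = 46: the long one empty (y = -35), the short one (y = 78) filled by a short scraper whose handle rises 36 mm over the block, y 53..103.
- slot (a point): Centre of the mouth of the empty long slot, level with the block's top (80 mm above the table). The slot is 6 mm wide (station x), 104 mm long (station y), 64 mm deep; its long edges have a 45 degree lead-in bevel that makes the mouth 16 mm wide, its ends have none. Axes as station.
- ring_seat (a point): Centre of the burner ring's top, 64 mm above the table, on which the pot starts. Ring 90 mm across; three thin prongs round the pot's foot rise 10 mm above it. Its centre is 76 mm from the slot's line.
- pot: Lidded steel wax pot, loose, about 0.35 kg: 77 mm across (81 at the rim, 93 over the bail), foot 68 mm across, lid knob up to 89 mm. Origin at the centre of its underside, z up. A stiff wire bail that does not swing stands in its y-z plane with a round wooden grip on top, 18 mm thick, 54 mm long along y, centre 129 mm above the underside.
- pot_grip (a point): Centre of the wooden grip of the pot's bail; the grip lies along the pot's y. Pinch it across x, from above.
- trivet: Round cork trivet, 140 mm across, 8 mm thick, fixed on the table; origin at the centre of its underside.
- trivet_top (a point): Centre of the trivet's top, 8 mm above the table: where the pot is to stand.
- drip_rest: Drip rest, fixed: dark steel tray 70 x 150 x 12 mm with two dark wooden posts at y = +-59.5 mm (13 mm thick along y, 48 mm along x). Each post has a square notch 32 mm wide and 16 mm deep, open at the top, its floor 80 mm above the table. Origin at the centre of its underside, z up.
- scraper: Long scraper, loose, about 0.22 kg: wooden back 26 mm thick (x), 140 long (y), 36 high (z 0..36), flat steel blade 3 mm thick, 98 wide (y), reaching down to z = -60, thinner in its last 6 mm. Origin at the centre of the back's underside. Starts upright, the ends of the back in the drip rest's notches, the blade hanging between the posts. May go into the slot either way round.
- scraper_grip (a point): On the scraper's middle line, 24 mm above the underside of its back: pinch the back here across x, from above; fingertips that reach no more than 22 mm below this point stay clear of the block's top when the scraper is home.
- sanding_block: Bystander: sanding block 45 x 72 x 26 mm, loose; origin at the centre of its underside. Stands behind the trivet.
- candle_ball: Bystander: ball-shaped wooden candle holder 68 mm across, 61 mm high, loose; origin at the centre of its underside. Stands behind the trivet.
- paint_jar: Bystander: small paint jar with white cap, 38 mm across, 48 mm high, loose; origin at the centre of its underside. Stands behind the drip rest.
- small_pot: Bystander: small open wooden cup 76 mm across, 30 mm high, loose; origin at the centre of its underside. Stands behind the drip rest.
- spare_tealight: Bystander: white tealight 39 mm across, 16 mm high, loose, on the station's base beside the burner ring; origin at the centre of its underside.

How it is judged:
By the outcome, as a careful person would: the job done as asked, in the order asked, and still so for the second after the job is handed in, with the robot touching nothing.
It also fails if it takes over 61 s, if anything falls off the work surface, if the arm or the gripper's body presses on something with over 40 N, if the wrist force passes 120 N, or if a joint passes its speed limit or range.

## Working session

There is one attempt and no reset: what is moved stays moved. The work goes in short steps, Python scripts to look and compute and a shell command to move; the robot and the scene stay as the last step left them, time stands still between calls to the robot, and variables do not carry over. Pictures are saved under pics/ and viewed, at most 10 in all, crops included, and the job is handed in when it is done.

```bash
ls; mkdir -p pics; cat > h.py <<'E'
import numpy as np, cv2
from scipy.spatial.transform import Rotation as R
from workcell import robot, optics, telemetry
def cam(n,save=None):
    c=optics.read_camera(n)
    if save: cv2.imwrite('pics/'+save,c['frame'])
    return c
E
python3 - <<'E'
from h import *
for n in ("side","top"):
    c=cam(n,n+'0.png'); Rm=cv2.Rodrigues(np.array(c['rvec'],float))[0]
    print(n,np.round(c['K'],1).tolist(),(-Rm.T@np.array(c['tvec']).ravel()).round(),Rm.round(2).tolist())
    np.savez('pics/'+n+'.npz',K=c['K'],rvec=c['rvec'],tvec=c['tvec'])
s=telemetry.get_state();print(s)
E
```

```text
pics
shift.py
workcell.py
side [[508.9, 0.0, 321.2], [0.0, 508.9, 195.2], [0.0, 0.0, 1.0]] [ 383. 1295.  709.] [[-1.0, -0.09, -0.01], [-0.02, 0.4, -0.92], [0.09, -0.91, -0.4]]
top [[363.1, 0.0, 317.4], [0.0, 363.1, 195.4], [0.0, 0.0, 1.0]] [ 318.  -47. 1220.] [[0.02, -1.0, 0.02], [-0.98, -0.03, -0.17], [0.17, -0.02, -0.98]]
{'clock': 0.1, 'joints': array([-8.50160897e+01,  1.48541846e+01,  8.80039120e+01,  4.64531901e-04,
        7.72358384e+01, -1.16209541e+01]), 'qd': array([-0.06826631, -0.02302377, -0.14039691,  0.0037616 , -0.11309862,
        0.01015668]), 'joint_torque': array([ 2.85426504e-04, -4.38215160e+01, -2.84643155e+01,  7.19404919e-02,
        3.61459167e-02, -4.96371490e-05]), 'eef_pos': array([ 157.14243395, -526.55974515,  217.91556856]), 'ee_rot': array([-1.79908082e+02, -1.93654896e-02,  1.66047458e+01]), 'contact_force': array([ 0.13154558, -0.16604541,  0.12071449]), 'torque': array([-0.02802584,  0.04405731,  0.00285601]), 'grasp_force': 0.0, 'width': 92.96579138682532}
```

View pics/top0.png

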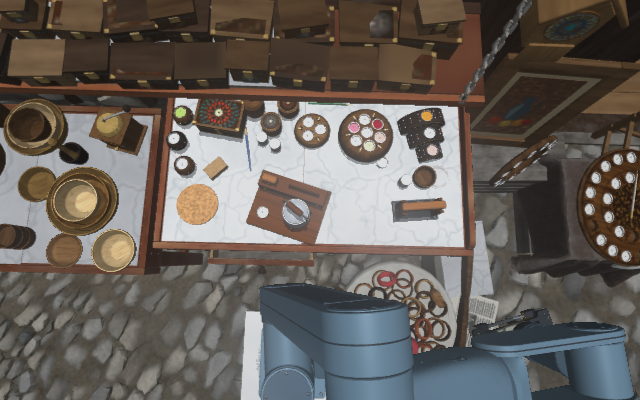

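View pics/side0.png

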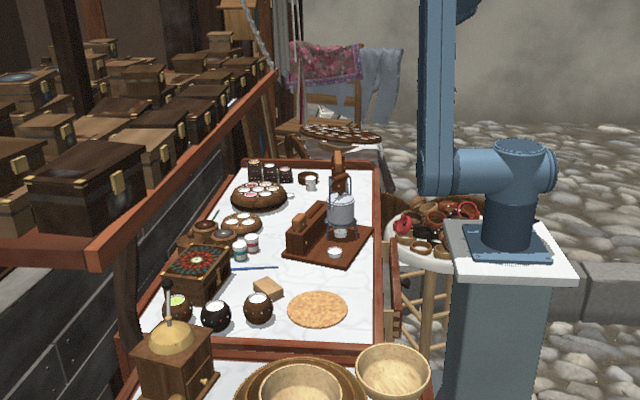

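The top view shows the trivet at (197,204), the station at (290,207) with the pot grip near (296,212), and the scraper near (418,208). The side view shows the trivet at (317,309), the pot at (342,208) and the scraper at (338,172). I'll enlarge these.

```bash
cat >> h.py <<'E'
def load(n): 
    d=np.load('pics/'+n+'.npz'); return d
def ray(c,uv):
    Rm=cv2.Rodrigues(np.array(c['rvec'],float))[0]; K=np.array(c['K'])
    d=Rm.T@np.linalg.inv(K)@np.array([uv[0],uv[1],1.]); o=-Rm.T@np.array(c['tvec'],float).ravel()
    return o,d/np.linalg.norm(d)
def atz(c,uv,z):
    o,d=ray(c,uv); return o+d*(z-o[2])/d[2]
def tri(*obs):
    A=np.zeros((3,3));b=np.zeros(3);L=[]
    for c,uv in obs:
        o,d=ray(c,uv);P=np.eye(3)-np.outer(d,d);A+=P;b+=P@o;L.append((P,o))
    x=np.linalg.solve(A,b); return x,[float(np.linalg.norm(P@(x-o)).round(1)) for P,o in L]
def proj(c,X): return cv2.projectPoints(np.array(X,float).reshape(-1,3),np.array(c['rvec'],float),np.array(c['tvec'],float),np.array(c['K']),None)[0].reshape(-1,2)
E
python3 - <<'E'
from h import *
t=load('top')
print('trivet',atz(t,(197,204),8),'grip',atz(t,(296,212),193),'scr',atz(t,(418,207),110))
T=cv2.imread('pics/top0.png');S=cv2.imread('pics/side0.png')
a=cv2.resize(T[160:250,165:335],(800,424),interpolation=cv2.INTER_CUBIC) 
a=cv2.resize(T[165:250,240:340],None,fx=4,fy=4,interpolation=cv2.INTER_CUBIC)
b=cv2.resize(T[185:235,380:460],None,fx=5,fy=5,interpolation=cv2.INTER_CUBIC)
c=cv2.resize(S[140:272,270:390],(400,440),interpolation=cv2.INTER_CUBIC)[:, :400]
o=np.zeros((600,800,3),np.uint8);o[:340,:400]=a;o[345:595,:400]=b;o[:440,400:]=c
cv2.imwrite('pics/comb.png',o)
E
```

```text
trivet [492.00507986 336.84480899   8.        ] grip [449.97814057  -3.63106185 193.        ] scr [ 486.23973915 -378.01865176  110.        ]
```

View pics/comb.png

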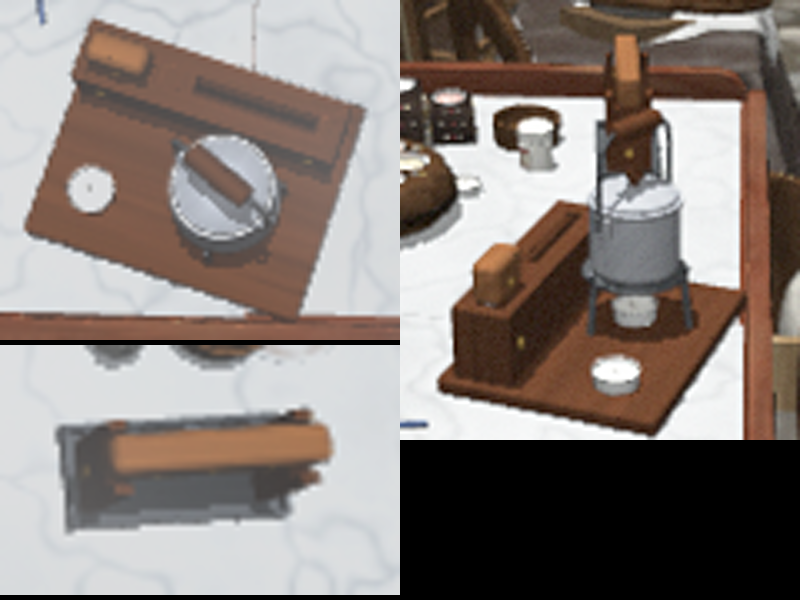

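The combined crop shows the grip ends in the top view at about (287.5,203.3) and (302,215.8), with its centre in the side view at about (340.5,178). The scraper's back runs from (402.6,206.4) to (446.2,204.8). The long slot is right of the block's middle and is clear. Next I'll move the wrist camera over the scraper.

```bash
python3 - <<'E'
from h import *
t=load('top');s=load('side')
print('grip',tri((t,(294.8,209.5)),(s,(340.5,178.1))))
print('ends',atz(t,(287.5,203.25),202),atz(t,(302,215.75),202))
print('scr ends',atz(t,(402.6,206.4),116),atz(t,(446.2,204.8),116))
E
echo '[{"xyz": [0, 0, -50]}, {"xyz": [0, 0, -100]}, {"xyz": [45, -15, -130]}, {"xyz": [90, -30, -130]}, {"xyz": [135, -45, -130]}, {"xyz": [180, -60, -130]}, {"xyz": [225, -75, -130]}, {"xyz": [270, -90, -130]}]' > path.dat && python3 shift.py path.dat
python3 - <<'E'
from h import *
c=cam('wrist','w1.png'); Rm=cv2.Rodrigues(np.array(c['rvec'],float))[0]
print((-Rm.T@np.array(c['tvec']).ravel()).round(),Rm.round(2).tolist(),telemetry.get_state()['eef_pos'],telemetry.get_state()['ee_rot'])
E
```

```text
grip (array([4.58209099e+02, 1.81679901e-01, 1.89852333e+02]), [0.7, 0.7])
ends [473.14782002  20.88698566 202.        ] [438.62702262 -21.26348069 202.        ]
scr ends [ 485.93050933 -328.4705251   116.        ] [ 494.55750873 -464.222884    116.        ]
clock: 0.9
eef_pos: [391.4, -362.1, 348.4]
ee_rot: [-180.0, 0.0, 16.6]
contact_force: [1.0, -0.8, -0.2]
width: 92.9
grasp_force: 0.0
[ 466. -340.  513.] [[0.28, -0.96, -0.0], [-0.92, -0.27, 0.28], [-0.27, -0.08, -0.96]] [ 396.73588267 -357.35214543  348.42433259] [-179.85861898   -0.2839389    16.90427873]
```

View pics/w1.png

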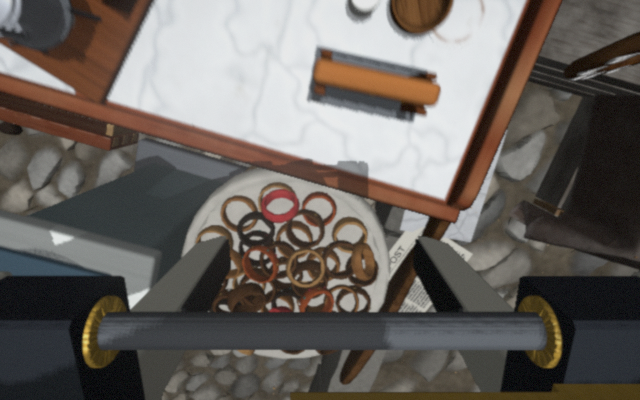

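The wrist picture shows the scraper's back running from (317,72) to (439,93), with the jar and cup behind it. Next I'll move over the pot.

```bash
python3 - <<'E'
from h import *
c=cam('wrist','w1b.png'); np.savez('pics/w1b.npz',K=c['K'],rvec=c['rvec'],tvec=c['tvec'])
print(telemetry.get_state()['eef_pos'],telemetry.get_state()['ee_rot'])
E
echo '[{"xyz": [15, -45, 0]}, {"xyz": [30, -90, 0], "rz": 5}, {"xyz": [45, -135, 0], "rz": 12}, {"xyz": [60, -180, 0], "rz": 20}, {"xyz": [75, -225, 0], "rz": 28}, {"xyz": [90, -270, 0], "rz": 34}, {"xyz": [100, -310, 0], "rz": 34}, {"xyz": [111, -336, 0], "rz": 34}]' > path.dat && python3 shift.py path.dat
echo '[{}, {}, {}]' > path.dat && python3 shift.py path.dat
python3 - <<'E'
from h import *
c=cam('wrist','w2.png'); np.savez('pics/w2.npz',K=c['K'],rvec=c['rvec'],tvec=c['tvec'])
print(telemetry.get_state()['eef_pos'],telemetry.get_state()['ee_rot'])
a=cv2.imread('pics/w1b.png')[20:140,280:480]; b=c['frame']
o=np.zeros((600,800,3),np.uint8); o[:400,:640]=b; 
a=cv2.resize(a[:,:],None,fx=1.6,fy=1.6,interpolation=cv2.INTER_CUBIC); o[405:405+a.shape[0]-0,:a.shape[1]]=a[:195] 
cv2.imwrite('pics/v2.png',o)
E
```

```text
[ 394.13352033 -359.63544838  348.36167866] [-1.79910620e+02 -1.19313383e-01  1.69993617e+01]
clock: 1.8
eef_pos: [399.4, -7.9, 348.7]
ee_rot: [-180.0, 0.0, -17.4]
contact_force: [0.4, 0.0, -0.6]
width: 92.7
grasp_force: 0.0
clock: 2.1
eef_pos: [400.5, -11.1, 348.4]
ee_rot: [180.0, 0.0, -17.5]
contact_force: [-0.3, -0.1, -0.8]
width: 93.3
grasp_force: 0.0
[400.58215526 -11.23106043 348.40008119] [ 1.79971994e+02  3.06823299e-02 -1.74985594e+01]
```

View pics/v2.png

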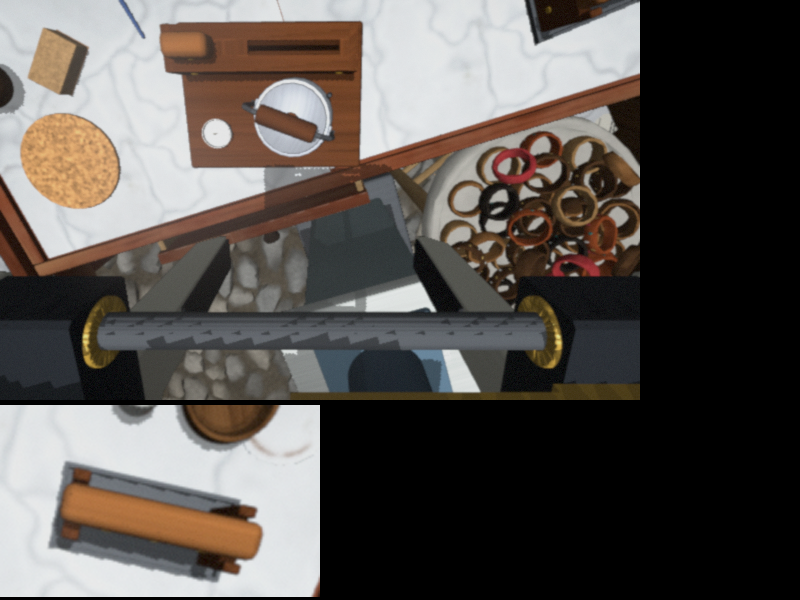

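The view shows the grip from (257,110) to (316,134), the trivet's centre near (70,161) and the slot from (247,46) to (340,46). The scraper's back in w1b runs from about (319,79) to (443,104). A positive turn lowers the yaw.

```bash
python3 - <<'E'
from h import *
t=load('top');s=load('side');w=load('w2');w1=load('w1b')
G=tri((t,(294.8,209.5)),(s,(340.5,178.1)),(w,(287,122)));print('grip',G)
a,b=atz(w,(257,110),194),atz(w,(316,134),194);print(a,b,np.linalg.norm(a-b),np.degrees(np.arctan2(*(a-b)[[1,0]])),(a+b)/2)
def ell(f,box):
    im=cv2.imread(f);x0,y0,x1,y1=box;hsv=cv2.cvtColor(im[y0:y1,x0:x1],cv2.COLOR_BGR2HSV)
    m=((hsv[...,1]>85)&(hsv[...,2]>120)).astype(np.uint8)
    c=max(cv2.findContours(m,0,1)[0],key=cv2.contourArea);e=cv2.fitEllipse(cv2.convexHull(c));return (e[0][0]+x0,e[0][1]+y0),e[1]
o=[ell('pics/top0.png',(170,178,225,232)),ell('pics/side0.png',(280,285,355,332)),ell('pics/w2.png',(15,105,125,215))];print(o)
print('trivet',tri((t,o[0][0]),(s,o[1][0]),(w,o[2][0])),atz(w,o[2][0],8),atz(t,o[0][0],8),atz(s,o[1][0],8))
L=tri((t,(402.6,206.4)),(w1,(318.75,79.4)));Rr=tri((t,(446.2,204.8)),(w1,(443.1,104.4)));print('scr',L,Rr,np.linalg.norm(L[0]-Rr[0]))
# shift to pregrasp
st=telemetry.get_state();d=G[0]-st['eef_pos'];T=R.from_euler('xyz',st['ee_rot'],degrees=True);print('tool',T.inv().apply(d),st['ee_rot'])
E
```

```text
grip (array([459.30223682,   1.11693122, 190.01347337]), [2.0, 0.5, 2.5])
[479.21285584  23.25555087 194.        ] [444.11899576 -19.33787396 194.        ] 55.18857539527334 50.51397880109382 [461.6659258    1.95883846 194.        ]
[((196.7089614868164, 203.81914901733398), (39.19868087768555, 41.53772735595703)), ((316.7507553100586, 309.25561714172363), (37.46514129638672, 59.968772888183594)), ((69.53059768676758, 160.55365753173828), (86.56404113769531, 105.02310180664062))]
trivet (array([494.45574818, 340.30383035,   2.29202668]), [1.2, 1.3, 2.4]) [496.53175501 337.01495662   8.        ] [492.59157539 337.86436216   8.        ] [492.23234995 348.2496502    8.        ]
scr (array([ 485.35731574, -326.80665791,  122.00976889]), [0.4, 0.4]) (array([ 501.53728539, -475.44882277,   80.51358069]), [2.5, 2.5]) 155.17157674374127
tool [ 52.37477423 -29.51004369 158.34417817] [ 1.79971994e+02  3.06823299e-02 -1.74985594e+01]
```

The grip is at (460.5,1.5,192) with yaw 50.5, which agrees with the expected height of 193. The trivet is at about (494,338). Now I'll go over the grip and turn.

```bash
echo '[{"xyz": [10, -6, 0], "rz": -8.5}, {"xyz": [20, -12, 0], "rz": -17}, {"xyz": [30, -18, 0], "rz": -25.5}, {"xyz": [40, -24, 10], "rz": -34}, {"xyz": [53, -30, 30], "rz": -42.5}, {"xyz": [53, -30, 50], "rz": -51}, {"xyz": [53, -30, 70], "rz": -59.5}, {"xyz": [53, -30, 98], "rz": -68}]' > path.dat && python3 shift.py path.dat
echo '[{}, {"xyz": [0, 0, 20]}, {"xyz": [0, 0, 40]}, {"xyz": [0, 0, 60]}, {"xyz": [0, 0, 77]}, {"xyz": [0, 0, 77]}, {"xyz": [0, 0, 77]}, {"xyz": [0, 0, 77]}]' > path.dat && python3 shift.py path.dat
python3 - <<'E'
from h import *
s=telemetry.get_state();print(s['eef_pos'],s['ee_rot'],s['contact_force'])
o=np.zeros((400,800,3),np.uint8)
cam('wrist','w3.png');cam('side','s3.png');o[:,:400]=cv2.resize(cv2.imread('pics/s3.png')[150:250,290:390],(400,400),interpolation=cv2.INTER_CUBIC);o[:250,400:]=cv2.resize(cv2.imread('pics/w3.png'),(400,250));cv2.imwrite('pics/v3.png',o)
E
```

```text
clock: 2.95
eef_pos: [461.0, 1.1, 250.3]
ee_rot: [179.9, -0.0, 50.8]
contact_force: [0.2, 0.1, -0.2]
width: 92.7
grasp_force: 0.0
clock: 3.75
eef_pos: [461.2, 2.2, 175.2]
ee_rot: [179.9, -0.1, 50.5]
contact_force: [-0.3, 0.1, 0.6]
width: 92.8
grasp_force: 0.0
[461.19605874   2.22136381 175.15509491] [ 1.79875160e+02 -5.97002289e-02  5.04946565e+01] [-0.29857774  0.09597864  0.55482608]
```

View pics/v3.png

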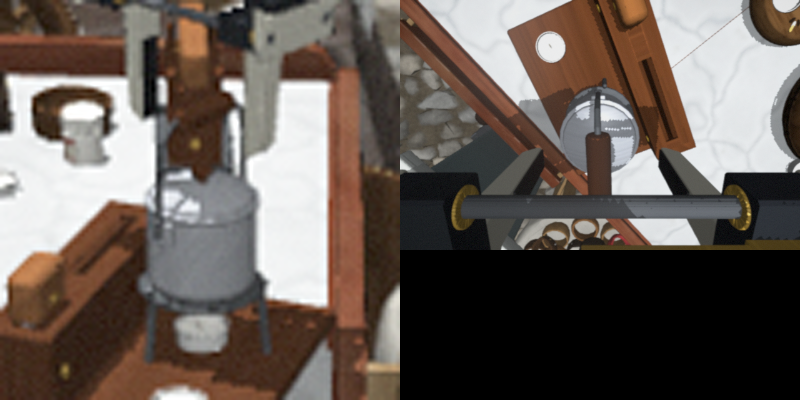

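The side crop shows the fingers straddling the grip. In the wrist view the grip, near (598,165) in the composite, is centred between the pads and lies along the tool's x. I'll go down 2 mm, close, and lift a little.

```bash
echo '[{"xyz": [0, 0, 2]}, {"xyz": [0, 0, 2]}, {"xyz": [0, 0, 2]}, {"xyz": [0, 0, 2]}, {"xyz": [0, 0, 2]}, {"xyz": [0, 0, 2]}, {"xyz": [0, 0, 2]}, {"xyz": [0, 0, 2]}]' > path.dat && python3 shift.py path.dat 5
echo '[{}, {}, {}, {}, {"xyz": [0, 0, -2]}, {"xyz": [0, 0, -5]}, {"xyz": [0, 0, -10]}, {"xyz": [0, 0, -10]}]' > path.dat && python3 shift.py path.dat
```

```text
clock: 4.65
eef_pos: [460.1, 2.8, 171.6]
ee_rot: [-180.0, 0.0, 50.6]
contact_force: [0.1, 0.1, 0.5]
width: 33.5
grasp_force: 0.0
clock: 5.45
eef_pos: [460.5, 2.7, 182.3]
ee_rot: [179.9, -0.0, 50.6]
contact_force: [-1.1, -0.6, -4.4]
width: 16.9
grasp_force: 29.9
```

Grasped: the force and width both fit. Lift and carry it gently to the trivet.

```bash
echo '[{"xyz": [0, 0, -10]}, {"xyz": [0, 0, -25]}, {"xyz": [0, 0, -40]}, {"xyz": [0, 0, -60]}, {"xyz": [0, 0, -80]}, {"xyz": [0, 0, -95]}, {"xyz": [0, 0, -105]}, {"xyz": [0, 0, -110]}]' > path.dat && python3 shift.py path.dat
echo '[{"xyz": [8, -5, 0]}, {"xyz": [20, -13, 0]}, {"xyz": [36, -24, 0]}, {"xyz": [56, -37, 0]}, {"xyz": [80, -53, 0]}, {"xyz": [104, -69, 0]}, {"xyz": [128, -85, 0]}, {"xyz": [152, -101, 0]}]' > path.dat && python3 shift.py path.dat
echo '[{"xyz": [24, -16, 0]}, {"xyz": [48, -32, 0]}, {"xyz": [72, -48, 0]}, {"xyz": [94, -62, 0]}, {"xyz": [110, -73, 0]}, {"xyz": [121, -80, 0]}, {"xyz": [128, -85, 0]}, {"xyz": [129, -86, 0]}]' > path.dat && python3 shift.py path.dat
echo '[{}, {}, {}, {}, {"xyz": [0, 0, 5]}, {"xyz": [0, 0, 20]}, {"xyz": [0, 0, 35]}, {"xyz": [0, 0, 50]}]' > path.dat && python3 shift.py path.dat
python3 - <<'E'
from h import *
s=telemetry.get_state();print(s['eef_pos'],s['ee_rot'],s['contact_force'])
o=np.zeros((450,800,3),np.uint8)
cam('side','s4.png');cam('top','t4.png');o[:,:400]=cv2.resize(cv2.imread('pics/s4.png')[200:335,260:380],(400,450),interpolation=cv2.INTER_CUBIC);o[:,400:]=cv2.resize(cv2.imread('pics/t4.png')[150:240,165:245],(400,450),interpolation=cv2.INTER_CUBIC);cv2.imwrite('pics/v4.png',o)
E
```

```text
clock: 6.25
eef_pos: [460.4, 2.7, 292.9]
ee_rot: [179.9, -0.0, 50.6]
contact_force: [0.5, 0.7, -4.8]
width: 16.9
grasp_force: 29.9
clock: 7.05
eef_pos: [477.8, 186.2, 290.5]
ee_rot: [-179.9, 0.1, 50.6]
contact_force: [0.1, 0.1, -4.2]
width: 17.2
grasp_force: 29.9
clock: 7.85
eef_pos: [493.6, 339.4, 290.9]
ee_rot: [-180.0, 0.1, 50.7]
contact_force: [0.4, -0.4, -3.8]
width: 17.0
grasp_force: 29.9
clock: 8.65
eef_pos: [493.9, 338.4, 240.9]
ee_rot: [180.0, 0.0, 50.6]
contact_force: [0.5, -0.2, -4.5]
width: 17.1
grasp_force: 29.9
[493.85807934 338.44902352 240.86466055] [1.79998768e+02 1.61329793e-03 5.05934190e+01] [ 0.48445163 -0.15802623 -4.52209517]
```

View pics/v4.png

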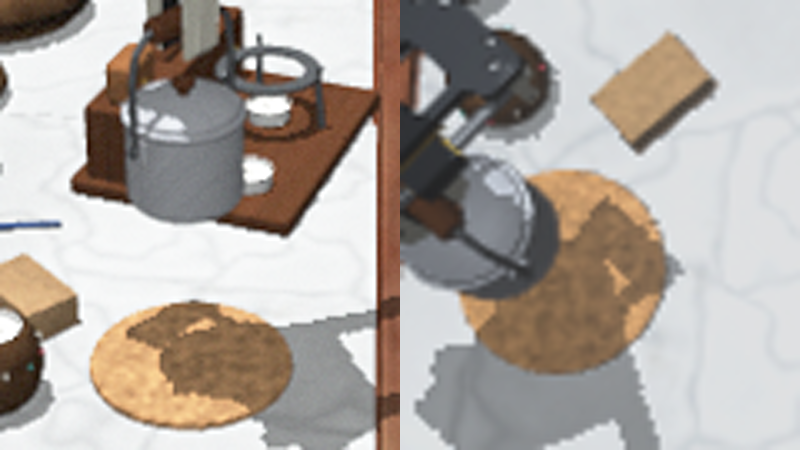

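The pot hangs upright, with its foot in the side crop near (185,205) and the cork right below. The top crop fits the perspective. Lower it.

```bash
echo '[{"xyz": [0, 0, 15]}, {"xyz": [0, 0, 35]}, {"xyz": [0, 0, 55]}, {"xyz": [0, 0, 75]}, {"xyz": [0, 0, 92]}, {"xyz": [0, 0, 105]}, {"xyz": [0, 0, 113]}, {"xyz": [0, 0, 117]}]' > path.dat && python3 shift.py path.dat
echo '[{}, {"xyz": [0, 0, 1]}, {"xyz": [0, 0, 2]}, {"xyz": [0, 0, 3]}, {"xyz": [0, 0, 4]}, {"xyz": [0, 0, 5]}, {"xyz": [0, 0, 6]}, {"xyz": [0, 0, 6]}]' > path.dat && python3 shift.py path.dat
```

```text
clock: 9.55
eef_pos: [494.0, 338.7, 124.4]
ee_rot: [-180.0, 0.0, 50.6]
contact_force: [0.2, 0.4, -4.5]
width: 16.9
grasp_force: 29.9
clock: 10.35
eef_pos: [493.8, 338.6, 118.4]
ee_rot: [-180.0, 0.0, 50.6]
contact_force: [-0.4, 0.8, -5.1]
width: 17.1
grasp_force: 29.9
```

```bash
echo '[{"xyz": [0, 0, 0.5]}, {"xyz": [0, 0, 1]}, {"xyz": [0, 0, 1]}]' > path.dat && python3 shift.py path.dat; echo '[{"xyz": [0, 0, 0.5]}, {"xyz": [0, 0, 1]}, {"xyz": [0, 0, 1]}]' > path.dat && python3 shift.py path.dat
```

```text
clock: 10.65
eef_pos: [493.9, 338.6, 117.6]
ee_rot: [-180.0, 0.0, 50.6]
contact_force: [-0.9, 0.4, -5.0]
width: 17.3
grasp_force: 29.9
clock: 10.95
eef_pos: [493.9, 338.6, 116.6]
ee_rot: [-180.0, 0.0, 50.6]
contact_force: [-0.2, -0.1, -4.5]
width: 17.2
grasp_force: 29.9
```

```bash
for i in 1; do echo '[{"xyz": [0, 0, 0.5]}, {"xyz": [0, 0, 1]}, {"xyz": [0, 0, 1]}]' > path.dat && python3 shift.py path.dat; done; python3 - <<'E'
from h import *
cam('side','s5.png');cam('side','s5.png')
E
```

```text
clock: 11.25
eef_pos: [494.0, 338.7, 115.7]
ee_rot: [180.0, -0.0, 50.6]
contact_force: [0.5, -0.7, -3.2]
width: 17.0
grasp_force: 29.9
```

```bash
echo '[{"xyz": [0, 0, 0.5]}, {"xyz": [0, 0, 1]}, {"xyz": [0, 0, 1]}]' > path.dat && python3 shift.py path.dat
```

```text
clock: 11.65
eef_pos: [494.4, 338.9, 115.7]
ee_rot: [180.0, -0.1, 50.6]
contact_force: [-1.8, 0.1, 5.6]
width: 17.2
grasp_force: 29.9
```

Contact made at the expected height. Open and rise.

```bash
echo '[{}, {}, {}, {}, {}]' > path.dat && python3 shift.py path.dat 60
echo '[{"xyz": [0, 0, -20]}, {"xyz": [0, 0, -50]}, {"xyz": [0, 0, -90]}, {"xyz": [0, 0, -135]}, {"xyz": [0, 0, -180]}, {"xyz": [0, 0, -225]}, {"xyz": [0, 0, -234]}, {"xyz": [0, 0, -234]}]' > path.dat && python3 shift.py path.dat
python3 - <<'E'
from h import *
c=cam('top','t6.png');s=cam('side','s6.png')
print(telemetry.get_state()['eef_pos'])
E
```

```text
clock: 12.15
eef_pos: [494.0, 338.6, 114.5]
ee_rot: [-180.0, 0.0, 50.6]
contact_force: [1.1, 0.5, 0.4]
width: 52.9
grasp_force: 0.0
clock: 12.95
eef_pos: [494.7, 339.0, 350.8]
ee_rot: [179.9, -0.2, 50.6]
contact_force: [0.3, 0.2, -0.1]
width: 60.1
grasp_force: 0.0
[493.48737214 338.41204367 346.97704898]
```

```bash
python3 - <<'E'
from h import *
w=load('w2')
a,b=atz(w,(247,46),80),atz(w,(340,46),80);print(a,b,np.linalg.norm(a-b),(a+b)/2,np.degrees(np.arctan2(*(a-b)[[1,0]])))
c=(a+b)/2; u=(a-b)/np.linalg.norm(a-b)
st=telemetry.get_state();T=R.from_euler('xyz',st['ee_rot'],degrees=True)
for k in (90,40): 
    g=c-u*k; g[2]=348; print(g,T.inv().apply(g-st['eef_pos']))
o=np.zeros((450,800,3),np.uint8)
o[:,:400]=cv2.resize(cv2.imread('pics/s6.png')[200:335,260:380],(400,450),interpolation=cv2.INTER_CUBIC);o[:,400:]=cv2.resize(cv2.imread('pics/t6.png')[150:240,165:245],(400,450),interpolation=cv2.INTER_CUBIC);cv2.imwrite('pics/v6.png',o)
E
```

```text
[549.86617458  30.14664733  80.        ] [518.37665753 -69.61253553  80.        ] 104.61110959141136 [534.12141606 -19.7329441   80.        ] 72.48142119089452
[ 507.0300627 -105.5586895  348.       ] [-334.47845208  292.26405918   -0.58958785]
[522.08081457 -57.87771983 348.        ] [-288.08058794  273.62991531   -0.67256288]
```

View pics/v6.png

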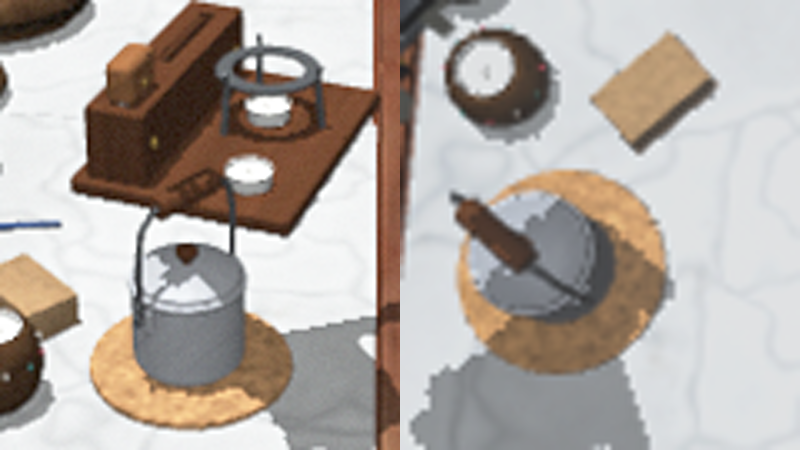

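The pot stands upright with its foot well inside the cork: in the side crop the foot spans x 135–243 and the cork 91–293. Next I'll take two wrist views of the slot.

```bash
echo '[{"xyz": [-34, 30, 0]}, {"xyz": [-68, 60, 0], "rz": -4}, {"xyz": [-102, 90, 0], "rz": -8}, {"xyz": [-136, 120, 0], "rz": -12}, {"xyz": [-170, 150, 0], "rz": -16}, {"xyz": [-204, 180, 0], "rz": -20}, {"xyz": [-238, 210, 0], "rz": -22}, {"xyz": [-260, 230, 0], "rz": -22}]' > path.dat && python3 shift.py path.dat
echo '[{"xyz": [-20, 10, 0]}, {"xyz": [-40, 20, 0]}, {"xyz": [-64, 36, 0]}, {"xyz": [-64, 36, 0]}, {"xyz": [-64, 36, 0]}, {"xyz": [-64, 36, 0]}, {"xyz": [-64, 36, 0]}]' > path.dat && python3 shift.py path.dat 93
python3 - <<'E'
from h import *
c=cam('wrist','w7.png'); np.savez('pics/w7.npz',K=c['K'],rvec=c['rvec'],tvec=c['tvec'])
print(telemetry.get_state()['eef_pos'],telemetry.get_state()['ee_rot'])
E
echo '[{"xyz": [-40, 0, 0]}, {"xyz": [-80, 0, 0]}, {"xyz": [-100, 0, 0]}, {"xyz": [-100, 0, 0]}, {"xyz": [-100, 0, 0]}, {"xyz": [-100, 0, 0]}, {"xyz": [-100, 0, 0]}]' > path.dat && python3 shift.py path.dat
python3 - <<'E'
from h import *
c=cam('wrist','w8.png'); np.savez('pics/w8.npz',K=c['K'],rvec=c['rvec'],tvec=c['tvec'])
print(telemetry.get_state()['eef_pos'],telemetry.get_state()['ee_rot'])
a=cv2.imread('pics/w7.png');b=c['frame']
# predicted slot centre
for n in('w7','w8'): print(n,proj(load(n),[534,-20,80]))
o=np.zeros((600,800,3),np.uint8)
for i,n in enumerate(('w7','w8')):
    im=cv2.imread('pics/%s.png'%n);u,v=proj(load(n),[534,-20,80])[0].astype(int)
    y0=min(max(v-100,0),200);x0=u-67;print(n,x0,y0);o[:,i*400:(i+1)*400]=cv2.resize(im[y0:y0+200,x0:x0+133],(399,600),interpolation=cv2.INTER_CUBIC) if 0 else np.pad(cv2.resize(im[y0:y0+200,x0:x0+133],(399,600),interpolation=cv2.INTER_CUBIC),((0,0),(0,1),(0,0)))
cv2.imwrite('pics/v8.png',o)
E
```

```text
clock: 13.85
eef_pos: [505.5, -10.9, 345.9]
ee_rot: [-179.7, 0.1, 72.6]
contact_force: [0.8, 0.6, 0.4]
width: 59.9
grasp_force: 0.0
clock: 14.55
eef_pos: [521.5, -79.1, 348.2]
ee_rot: [-179.9, -0.0, 72.7]
contact_force: [0.7, -0.7, 0.9]
width: 93.4
grasp_force: 0.0
[521.65837641 -79.09686591 348.47885921] [-1.79976022e+02 -1.17395500e-02  7.26787174e+01]
clock: 15.3
eef_pos: [492.3, -174.3, 348.8]
ee_rot: [180.0, -0.0, 72.7]
contact_force: [-0.6, 0.2, 0.3]
width: 93.0
grasp_force: 0.0
[ 492.3154768  -174.38597051  348.77570133] [ 1.79986937e+02 -1.01287671e-02  7.27032899e+01]
w7 [[316.39758472 109.79156197]]
w8 [[315.31088751  16.83119142]]
w7 249 9
w8 248 0
```

View pics/v8.png

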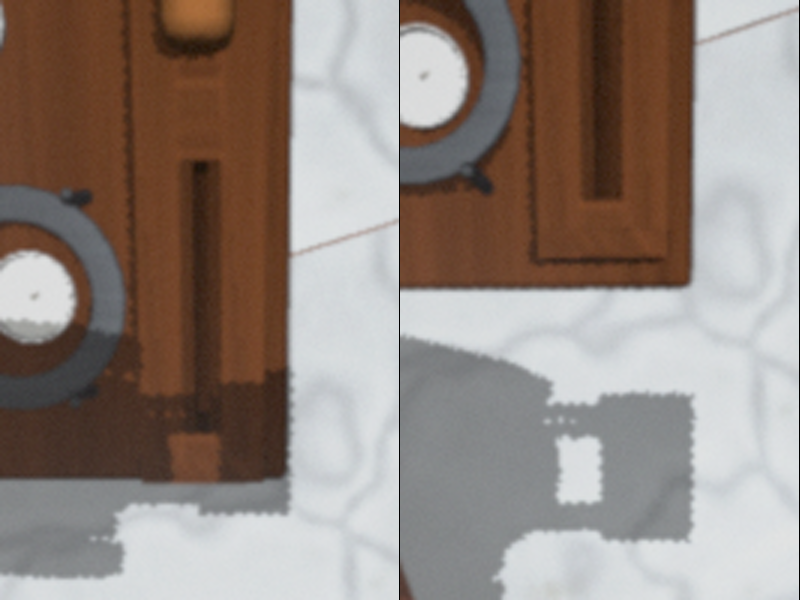

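In the w7 crop the slot mouth spans y 160–431 at x about 200, and in w8 its near end is at (202,200). That gives image positions (315.4,62), (315.4,152.4) and (315,66.4).

```bash
python3 - <<'E'
from h import *
w7=load('w7');w8=load('w8');t=load('top')
a,b=atz(w7,(315.4,62),80),atz(w7,(315.4,152.4),80);print(a,b,np.linalg.norm(a-b),(a+b)/2,np.degrees(np.arctan2(*(a-b)[[1,0]])))
b2=atz(w8,(315,66.4),80);print('w8',b2,tri((w7,(315.4,152.4)),(w8,(315,66.4))))
u=(a-b)/np.linalg.norm(a-b);print('c from w8',b2+52*u)
# sub-check: edges angle of the station via block's right edge in w7
print(atz(w7,(249+292/3,9),16),atz(w7,(249+288/3,9+470/3),16))
# scraper plan
w1=load('w1b')
L,Rr=atz(w1,(318.75,79.4),116),atz(w1,(443.1,104.4),116);print(L,Rr,np.linalg.norm(L-Rr),(L+Rr)/2,np.degrees(np.arctan2(*(L-Rr)[[1,0]])))
st=telemetry.get_state();T=R.from_euler('xyz',st['ee_rot'],degrees=True)
print(T.inv().apply((L+Rr)/2-[0,0,0]-st['eef_pos']))
E
```

```text
[548.9091424   30.70385056  80.        ] [517.58091615 -67.69582583  80.        ] 103.26642277473597 [533.24502927 -18.49598764  80.        ] 72.33970417943074
w8 [518.07411812 -68.9334861   80.        ] (array([517.69668342, -68.47352491,  75.4726064 ]), [0.4, 0.4])
c from w8 [533.84950494 -19.38414533  80.        ]
[605.55267739  84.00230979  16.        ] [ 547.69545394 -107.29528849   16.        ]
[ 485.92973535 -326.53133331  116.        ] [ 500.23279621 -462.03024101  116.        ] 136.2517212315948 [ 493.08126578 -394.28078716  116.        ] 96.02574160666741
[-209.76416779   66.05723217  232.75368942]
```

```bash
echo '[{"xyz": [-40, 13, 0]}, {"xyz": [-80, 26, 0], "rz": -5}, {"xyz": [-120, 40, 0], "rz": -10}, {"xyz": [-160, 53, 0], "rz": -16}, {"xyz": [-200, 67, 0], "rz": -22}, {"xyz": [-240, 80, 0], "rz": -22}, {"xyz": [-265, 89, 0], "rz": -22}, {"xyz": [-265, 89, 0], "rz": -22}]' > path.dat && python3 shift.py path.dat
echo '[{}, {}, {}, {}]' > path.dat && python3 shift.py path.dat
python3 - <<'E'
from h import *
o=np.zeros((600,800,3),np.uint8)
c=cam('wrist','w9.png'); np.savez('pics/w9.npz',K=c['K'],rvec=c['rvec'],tvec=c['tvec'])
print(telemetry.get_state()['eef_pos'],telemetry.get_state()['ee_rot'])
u,v=proj(c,[492,-395,116])[0];print(u,v)
x0=int(u)-67;y0=max(int(v)-100,0);print(x0,y0)
o=cv2.resize(c['frame'][y0:y0+200,x0:x0+133],(399,600),interpolation=cv2.INTER_CUBIC);cv2.imwrite('pics/v9.png',o)
E
```

```text
clock: 16.15
eef_pos: [497.3, -458.0, 346.5]
ee_rot: [-179.9, -0.1, 94.4]
contact_force: [0.0, 0.3, 0.4]
width: 93.0
grasp_force: 0.0
clock: 16.55
eef_pos: [498.1, -453.8, 349.5]
ee_rot: [180.0, 0.0, 94.7]
contact_force: [-0.0, 0.4, 1.0]
width: 93.0
grasp_force: 0.0
[ 498.04286577 -453.9817978   349.4011174 ] [1.79969024e+02 4.12864224e-02 9.46716949e+01]
319.5755801461965 111.53511316249788
252 11
```

View pics/v9.png

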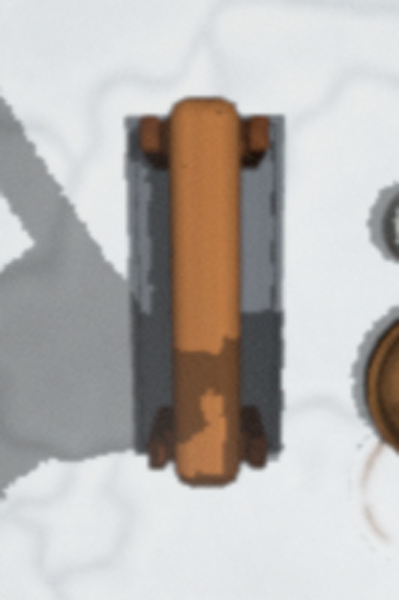

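The scraper's back in the crop runs from (204.5,98) to (206.5,486), which is image (319.8,43.3) to (320.5,172.7). It is nearly aligned with the tool.

```bash
python3 - <<'E'
from h import *
w9=load('w9');t=load('top');w1=load('w1b')
for z in(112,116):
  L,Rr=atz(w9,(319.8,43.3),z),atz(w9,(320.5,172.7),z);c=(L+Rr)/2;print(L,Rr,np.linalg.norm(L-Rr),c,np.degrees(np.arctan2(*(L-Rr)[[1,0]])))
print(tri((w9,(319.8,43.3)),(w1,(318.75,79.4))),tri((w9,(320.5,172.7)),(w1,(443.1,104.4))))
print('ctr',tri((w9,(320.1,103)),(t,(424.2,205.8))))
st=telemetry.get_state();T=R.from_euler('xyz',st['ee_rot'],degrees=True)
print(T.inv().apply(c-st['eef_pos']))
E
```

```text
[ 486.75109118 -326.15736656  112.        ] [ 498.47648039 -463.3113383   112.        ] 137.65426515385954 [ 492.61378578 -394.73435243  112.        ] 94.88637519355707
[ 486.80410062 -326.66011095  116.        ] [ 498.41293705 -462.45074392  116.        ] 136.28595336830355 [ 492.60851884 -394.55542744  116.        ] 94.88637519355704
(array([ 486.42451453, -326.26623253,  111.55319696]), [0.4, 0.4]) (array([ 499.10090175, -460.92781147,  120.94242181]), [0.9, 0.9])
ctr (array([ 489.00006769, -387.03600315,  138.25728532]), [3.2, 3.2])
[ 59.83971697  -0.70240563 233.3577128 ]
```

```bash
echo '[{"xyz": [20, 0, 30]}, {"xyz": [40, 0, 70]}, {"xyz": [60, -0.7, 115]}, {"xyz": [60, -0.7, 160]}, {"xyz": [60, -0.7, 190]}, {"xyz": [60, -0.7, 200]}, {"xyz": [60, -0.7, 200]}, {"xyz": [60, -0.7, 200]}]' > path.dat && python3 shift.py path.dat 60
echo '[{"xyz": [0, 0, 15]}, {"xyz": [0, 0, 30]}, {"xyz": [0, 0, 45]}, {"xyz": [0, 0, 58]}, {"xyz": [0, 0, 64]}, {"xyz": [0, 0, 64]}, {"xyz": [0, 0, 64]}]' > path.dat && python3 shift.py path.dat
```

```text
clock: 17.4
eef_pos: [493.0, -396.2, 150.6]
ee_rot: [179.9, 0.1, 94.6]
contact_force: [-0.3, -0.4, 0.4]
width: 60.0
grasp_force: 0.0
clock: 18.1
eef_pos: [492.6, -395.7, 85.5]
ee_rot: [180.0, 0.1, 94.6]
contact_force: [-0.4, -0.7, 0.1]
width: 60.0
grasp_force: 0.0
```

```bash
echo '[{"xyz": [1, 0, 0.5]}, {"xyz": [1, 0, 0.5]}, {"xyz": [1, 0, 0.5]}, {"xyz": [1, 0, 0.5]}, {"xyz": [1, 0, 0.5]}, {"xyz": [1, 0, 0.5]}, {"xyz": [1, 0, 0.5]}]' > path.dat && python3 shift.py path.dat 15
echo '[{}, {"xyz": [0, 0, -3]}, {"xyz": [0, 0, -8]}, {"xyz": [0, 0, -15]}, {"xyz": [0, 0, -30]}, {"xyz": [0, 0, -50]}, {"xyz": [0, 0, -70]}, {"xyz": [0, 0, -90]}]' > path.dat && python3 shift.py path.dat
echo '[{"xyz": [0, 0, -20]}, {"xyz": [0, 0, -30]}, {"xyz": [0, 0, -30]}, {"xyz": [0, 0, -30]}, {"xyz": [0, 0, -30]}]' > path.dat && python3 shift.py path.dat
```

```text
clock: 18.8
eef_pos: [492.1, -394.3, 84.3]
ee_rot: [-180.0, 0.0, 94.6]
contact_force: [-0.2, 0.5, 0.9]
width: 25.9
grasp_force: 30.0
clock: 19.6
eef_pos: [492.1, -394.2, 175.4]
ee_rot: [180.0, 0.0, 94.6]
contact_force: [0.3, -0.5, -2.5]
width: 25.9
grasp_force: 30.0
clock: 20.1
eef_pos: [491.6, -393.7, 202.7]
ee_rot: [-179.9, -0.1, 94.6]
contact_force: [0.1, 0.2, -3.5]
width: 25.6
grasp_force: 30.0
```

Grasped. I'll carry it to 100 mm short of the slot for a numerical check, since my picture views are used up.

```bash
echo '[{"xyz": [15, 2, 0]}, {"xyz": [35, 4, 0], "rz": 3}, {"xyz": [70, 9, 0], "rz": 6}, {"xyz": [105, 13, 0], "rz": 9}, {"xyz": [140, 17, 0], "rz": 12}, {"xyz": [175, 21, 0], "rz": 15}, {"xyz": [210, 26, 0], "rz": 18}, {"xyz": [240, 29, 0], "rz": 20}]' > path.dat && python3 shift.py path.dat
echo '[{"xyz": [20, 4, 0], "rz": 2}, {"xyz": [33, 5, 0], "rz": 2}, {"xyz": [38, 5, 0], "rz": 2}, {"xyz": [38, 5, 0], "rz": 2}, {"xyz": [38, 5, 0], "rz": 2}, {"xyz": [38, 5, 0], "rz": 2}, {"xyz": [38, 5, 0], "rz": 2}, {"xyz": [38, 5, 0], "rz": 2}]' > path.dat && python3 shift.py path.dat
python3 - <<'E'
from h import *
c=cam('wrist','w10.png'); np.savez('pics/w10.npz',K=c['K'],rvec=c['rvec'],tvec=c['tvec'])
st=telemetry.get_state();print(st['eef_pos'],st['ee_rot'],st['contact_force'],st['width'])
T=R.from_euler('xyz',st['ee_rot'],degrees=True);p=st['eef_pos']
print('pred scraper ends',proj(c,[p+T.apply([x,0,-31.7]) for x in(70,-70)]))
u=np.array([np.cos(np.radians(72.6)),np.sin(np.radians(72.6)),0]);S=np.array([533.5,-19,80]);v=np.array([u[1],-u[0],0])
ends=proj(c,[S+52*u,S-52*u]);print('slot ends',ends)
g=cv2.cvtColor(c['frame'],cv2.COLOR_BGR2GRAY).astype(int)
x=int(round(ends[:,0].mean()))
print('col',x,[ (r,int(g[r,x-1:x+2].mean())) for r in range(max(0,int(ends[0,1])-8),min(400,int(ends[1,1])+12))])
for r in np.linspace(ends[0,1]+8,ends[1,1]-8,4).astype(int): print(r,x-20,g[r,x-20:x+21].tolist())
hsv=cv2.cvtColor(c['frame'],cv2.COLOR_BGR2HSV)
print([(r,hsv[r,x].tolist()) for r in range(120,260,4)])
E
```

```text
clock: 20.9
eef_pos: [501.0, -149.6, 203.6]
ee_rot: [-179.9, -0.1, 74.5]
contact_force: [0.9, -0.3, -1.4]
width: 25.8
grasp_force: 30.0
clock: 21.7
eef_pos: [516.5, -118.0, 204.1]
ee_rot: [-180.0, 0.0, 72.6]
contact_force: [0.1, 0.3, -2.0]
width: 26.0
grasp_force: 30.0
[ 516.53319213 -117.84726336  204.10898232] [-1.79993731e+02  1.61514394e-03  7.25618827e+01] [-0.12612323  0.11726203 -2.30522996] 25.892194029688714
pred scraper ends [[320.11258063 115.00026965]
 [320.80308886 418.66018277]]
slot ends [[301.87511696 -12.76982185]
 [304.10105282 133.2381246 ]]
col 303 [(0, 20), (1, 20), (2, 20), (3, 19), (4, 23), (5, 19), (6, 21), (7, 25), (8, 26), (9, 37), (10, 38), (11, 39), (12, 39), (13, 39), (14, 39), (15, 39), (16, 38), (17, 36), (18, 38), (19, 39), (20, 36), (21, 38), (22, 37), (23, 36), (24, 38), (25, 38), (26, 35), (27, 38), (28, 38), (29, 39), (30, 37), (31, 39), (32, 38), (33, 38), (34, 41), (35, 36), (36, 39), (37, 40), (38, 38), (39, 39), (40, 37), (41, 41), (42, 38), (43, 37), (44, 36), (45, 38), (46, 38), (47, 38), (48, 39), (49, 40), (50, 38), (51, 40), (52, 40), (53,
[... 1805 characters left out ...]
59, 184]), (140, [14, 156, 186]), (144, [14, 156, 185]), (148, [14, 161, 184]), (152, [14, 158, 177]), (156, [13, 156, 185]), (160, [13, 158, 173]), (164, [13, 153, 115]), (168, [13, 149, 115]), (172, [13, 149, 116]), (176, [13, 147, 118]), (180, [13, 142, 117]), (184, [13, 149, 116]), (188, [13, 142, 117]), (192, [14, 135, 119]), (196, [12, 137, 117]), (200, [13, 142, 115]), (204, [11, 132, 116]), (208, [12, 138, 116]), (212, [13, 140, 113]), (216, [13, 137, 115]), (220, [12, 139, 117]), (224, [14, 141, 114]), (228, [13, 136, 114]), (232, [12, 135, 113]), (236, [14, 139, 114]), (240, [13, 136, 114]), (244, [13, 136, 114]), (248, [12, 136, 114]), (252, [13, 139, 112]), (256, [14, 144, 110])]
```

The scraper sits centred on the TCP, with its front end predicted at row 115 and found at about 116. The slot's lateral position matches to about 0.3 mm. I'll move up and check the slot's far end.

```bash
echo '[{"xyz": [10, -4, 0]}, {"xyz": [25, -9, 0]}, {"xyz": [36, -13, 0]}, {"xyz": [39.6, -13.4, 0]}, {"xyz": [39.6, -13.4, 0]}, {"xyz": [39.6, -13.4, 0]}, {"xyz": [39.6, -13.4, 0]}]' > path.dat && python3 shift.py path.dat
python3 - <<'E'
from h import *
c=cam('wrist','w11.png')
st=telemetry.get_state();print(st['eef_pos'],st['ee_rot'],st['contact_force'])
p=st['eef_pos'];T=R.from_euler('xyz',st['ee_rot'],degrees=True)
u=np.array([np.cos(np.radians(72.6)),np.sin(np.radians(72.6)),0]);S=np.array([533.5,-19,80])
e=proj(c,[S+52*u,S+53*u,S+0*u])
print('slot +y end',e,'scr end',proj(c,p+T.apply([70,0,-31.7])))
g=cv2.cvtColor(c['frame'],cv2.COLOR_BGR2GRAY).astype(int);x=int(round(e[0,0]))
for dx in(-5,0,5):
  print(dx,[(r,int(g[r,x+dx-1:x+dx+2].mean())) for r in range(int(e[0,1])-9,int(e[0,1])+12)])
print([int(g[r,x-1:x+2].mean()) for r in range(108,124)])
for r in(60,90): print(r,x-16,g[r,x-16:x+17].tolist())
print(T.inv().apply(S-p))
E
```

```text
clock: 22.45
eef_pos: [515.8, -75.8, 204.2]
ee_rot: [180.0, 0.0, 72.6]
contact_force: [0.3, 0.1, -2.6]
width: 25.7
grasp_force: 30.0
[515.78633578 -75.91992066 204.14337083] [1.79994894e+02 8.44510294e-03 7.25846634e+01] [ 0.272995   -0.60462489 -1.78485716]
slot +y end [[320.58207735  47.03176395]
 [320.57967724  45.59554503]
 [320.70039968 117.83535422]] scr end [[320.33908874 115.5831954 ]]
-5 [(38, 78), (39, 80), (40, 80), (41, 80), (42, 84), (43, 86), (44, 85), (45, 85), (46, 83), (47, 68), (48, 46), (49, 45), (50, 46), (51, 48), (52, 48), (53, 48), (54, 47), (55, 46), (56, 49), (57, 49), (58, 51)]
0 [(38, 79), (39, 80), (40, 80), (41, 83), (42, 85), (43, 86), (44, 87), (45, 86), (46, 82), (47, 66), (48, 40), (49, 22), (50, 22), (51, 25), (52, 21), (53, 23), (54, 21), (55, 26), (56, 34), (57, 43), (58, 45)]
5 [(38, 80), (39, 81), (40, 81), (41, 81), (42, 86), (43, 87), (44, 87), (45, 87), (46, 85), (47, 72), (48, 54), (49, 54), (50, 56), (51, 57), (52, 57), (53, 55), (54, 55), (55, 56), (56, 55), (57, 58), (58, 57)]
[47, 48, 50, 50, 50, 48, 46, 52, 61, 71, 79, 82, 85, 96, 105, 107]
60 305 [91, 89, 90, 86, 81, 69, 64, 64, 64, 66, 61, 53, 44, 45, 44, 46, 44, 48, 48, 49, 57, 61, 57, 57, 61, 67, 79, 84, 83, 83, 86, 85, 85]
90 305 [88, 90, 89, 91, 85, 79, 70, 68, 65, 66, 65, 58, 45, 45, 44, 49, 42, 50, 53, 55, 58, 61, 61, 62, 58, 68, 84, 87, 86, 85, 80, 81, 85]
[ 59.63065562  -0.14530419 124.13457047]
```

The slot end is at row 47.3 against a predicted 47.0, so it agrees. Move over the slot and lower the blade to just above the mouth, then in.

```bash
echo '[{"xyz": [12, 0, 0]}, {"xyz": [30, 0, 0]}, {"xyz": [48, 0, 0]}, {"xyz": [57, -0.3, 0]}, {"xyz": [59.4, -0.3, 0]}, {"xyz": [59.4, -0.3, 0]}, {"xyz": [59.4, -0.3, 0]}, {"xyz": [59.4, -0.3, 0]}]' > path.dat && python3 shift.py path.dat
echo '[{"xyz": [0, 0, 10]}, {"xyz": [0, 0, 22]}, {"xyz": [0, 0, 34]}, {"xyz": [0, 0, 44]}, {"xyz": [0, 0, 50]}, {"xyz": [0, 0, 54]}, {"xyz": [0, 0, 54]}, {"xyz": [0, 0, 54]}]' > path.dat && python3 shift.py path.dat
echo '[{"xyz": [0, 0, 2]}, {"xyz": [0, 0, 4]}, {"xyz": [0, 0, 6]}, {"xyz": [0, 0, 8]}, {"xyz": [0, 0, 10]}, {"xyz": [0, 0, 12]}, {"xyz": [0, 0, 12]}, {"xyz": [0, 0, 12]}]' > path.dat && python3 shift.py path.dat
```

```text
clock: 23.3
eef_pos: [533.1, -19.4, 204.1]
ee_rot: [-180.0, 0.0, 72.6]
contact_force: [0.1, 0.4, -1.8]
width: 25.9
grasp_force: 30.0
clock: 24.1
eef_pos: [533.5, -18.9, 150.4]
ee_rot: [180.0, -0.0, 72.6]
contact_force: [1.0, -0.2, -1.3]
width: 25.7
grasp_force: 30.0
clock: 24.9
eef_pos: [533.2, -18.8, 138.1]
ee_rot: [-180.0, -0.0, 72.6]
contact_force: [-0.1, -0.2, -2.4]
width: 26.0
grasp_force: 30.0
```

The blade is 6 mm in with no contact force. Continue.

```bash
echo '[{"xyz": [0, 0, 3]}, {"xyz": [0, 0, 6]}, {"xyz": [0, 0, 9]}, {"xyz": [0, 0, 12]}, {"xyz": [0, 0, 15]}, {"xyz": [0, 0, 18]}, {"xyz": [0, 0, 20]}, {"xyz": [0, 0, 20]}]' > path.dat && python3 shift.py path.dat
echo '[{"xyz": [0, 0, 4]}, {"xyz": [0, 0, 8]}, {"xyz": [0, 0, 12]}, {"xyz": [0, 0, 16]}, {"xyz": [0, 0, 20]}, {"xyz": [0, 0, 24]}, {"xyz": [0, 0, 28]}, {"xyz": [0, 0, 28]}]' > path.dat && python3 shift.py path.dat
echo '[{"xyz": [0, 0, 1]}, {"xyz": [0, 0, 2]}, {"xyz": [0, 0, 3]}, {"xyz": [0, 0, 4]}, {"xyz": [0, 0, 4]}]' > path.dat && python3 shift.py path.dat
```

```text
clock: 25.7
eef_pos: [532.9, -18.8, 117.8]
ee_rot: [-180.0, 0.0, 72.6]
contact_force: [0.8, 0.6, -1.5]
width: 25.8
grasp_force: 30.0
clock: 26.5
eef_pos: [532.7, -18.7, 89.5]
ee_rot: [-179.9, 0.0, 72.6]
contact_force: [-0.4, -0.4, -2.0]
width: 26.1
grasp_force: 30.0
clock: 27.0
eef_pos: [533.1, -18.8, 86.1]
ee_rot: [-180.0, 0.0, 72.6]
contact_force: [-0.2, -0.4, -2.0]
width: 25.7
grasp_force: 30.0
```

```bash
echo '[{"xyz": [0, 0, 0.5]}, {"xyz": [0, 0, 1]}, {"xyz": [0, 0, 1.5]}, {"xyz": [0, 0, 1.5]}]' > path.dat && python3 shift.py path.dat; echo '[{"xyz": [0, 0, 0.5]}, {"xyz": [0, 0, 1]}, {"xyz": [0, 0, 1]}, {"xyz": [0, 0, 1]}]' > path.dat && python3 shift.py path.dat
```

```text
clock: 27.4
eef_pos: [533.1, -18.8, 84.6]
ee_rot: [-180.0, -0.0, 72.6]
contact_force: [-0.0, 0.2, -1.4]
width: 25.8
grasp_force: 30.0
clock: 27.8
eef_pos: [533.2, -18.8, 84.3]
ee_rot: [180.0, 0.0, 72.6]
contact_force: [-2.2, 0.6, 5.7]
width: 26.0
grasp_force: 30.0
```

It is home at 84.3, as expected. Release, rise and check.

```bash
echo '[{"xyz": [0, 0, 0.5]}, {"xyz": [0, 0, 0.5]}, {"xyz": [0, 0, 0.5]}]' > path.dat && python3 shift.py path.dat; echo '[{"xyz": [0, 0, -1]}, {"xyz": [0, 0, -1]}, {"xyz": [0, 0, -1]}, {"xyz": [0, 0, -1]}, {"xyz": [0, 0, -1]}]' > path.dat && python3 shift.py path.dat 60
echo '[{"xyz": [0, 0, -15]}, {"xyz": [0, 0, -40]}, {"xyz": [0, 0, -80]}, {"xyz": [0, 0, -120]}, {"xyz": [0, 0, -160]}, {"xyz": [-30, 0, -190]}, {"xyz": [-60, 0, -200]}, {"xyz": [-60, 0, -200]}]' > path.dat && python3 shift.py path.dat
echo '[{"xyz": [-5, 0, -30]}, {"xyz": [-10, 0, -60]}, {"xyz": [-10, 0, -64]}, {"xyz": [-10, 0, -64]}, {"xyz": [-10, 0, -64]}]' > path.dat && python3 shift.py path.dat
python3 - <<'E'
from h import *
c=cam('wrist','w12.png');t=cam('top','t12.png');s=cam('side','s12.png')
u=np.array([np.cos(np.radians(72.6)),np.sin(np.radians(72.6)),0]);S=np.array([533.5,-19,116.])
print(telemetry.get_state()['eef_pos'],proj(c,[S+70*u,S-70*u]))
hsv=cv2.cvtColor(c['frame'],cv2.COLOR_BGR2HSV);x=int(proj(c,S)[0,0]);y=int(proj(c,S)[0,1])
m=cv2.inRange(hsv,(8,120,130),(20,255,255));m[:,:x-30]=0;m[:,x+30:]=0;m[220:]=0
n,l,st,ce=cv2.connectedComponentsWithStats(m);print([(st[i].tolist()) for i in range(1,n) if st[i,4]>100])
# top-view changes versus start
d=cv2.absdiff(cv2.imread('pics/top0.png'),t['frame']).max(2);d[:95]=0;d[250:]=0;d[:,:165]=0;d[:,470:]=0
n,l,st,ce=cv2.connectedComponentsWithStats(cv2.morphologyEx((d>50).astype(np.uint8),cv2.MORPH_OPEN,np.ones((3,3))));print([st[i].tolist() for i in range(1,n) if st[i,4]>20])
E
```

```text
clock: 28.1
eef_pos: [533.3, -18.8, 84.2]
ee_rot: [180.0, 0.0, 72.6]
contact_force: [-3.3, 0.4, 8.9]
width: 25.8
grasp_force: 30.0
clock: 28.6
eef_pos: [533.2, -18.8, 83.9]
ee_rot: [-180.0, 0.0, 72.6]
contact_force: [0.6, 0.7, 0.1]
width: 58.7
grasp_force: 0.0
clock: 29.4
eef_pos: [515.6, -79.0, 286.4]
ee_rot: [179.7, 0.1, 72.4]
contact_force: [-0.5, 0.6, -0.8]
width: 60.0
grasp_force: 0.0
clock: 29.9
eef_pos: [511.8, -84.9, 346.4]
ee_rot: [-179.8, -0.0, 72.6]
contact_force: [-0.2, -0.1, -0.2]
width: 60.1
grasp_force: 0.0
[511.77842854 -85.08067483 346.59579325] [[322.49267201  30.96853899]
 [322.47729467 166.71997006]]
[[312, 0, 21, 10, 169], [313, 34, 21, 107, 2126]]
[[241, 95, 136, 155, 9396], [372, 108, 19, 37, 317], [359, 142, 15, 21, 207], [289, 185, 17, 7, 59], [176, 188, 33, 30, 723], [283, 199, 26, 26, 376], [405, 201, 33, 8, 185], [441, 200, 6, 9, 43]]
```

The scraper sits where predicted and the pot was confirmed earlier, so I'll hand in.

```bash
python3 -c "
from workcell import robot, optics, telemetry
print(robot.hand_in())"
```

```text
the job is handed in; nothing more can be done
None
```

The pot stands upright with its whole foot on the cork trivet, the long scraper is fully home in the long slot, and the job was handed in at about 30 s; the bystanders were not checked individually at the end, but nothing was knocked that I could detect.

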